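# Screen up, incubator lid held open for a tube check

### The arm

A 6-joint arm with a two-finger parallel gripper is mounted at the origin on the work surface. World frame = base frame: x ahead of the robot, y to its left, z up, the work surface at z = 0. Lengths are in m, angles in rad, forces in N, time in s.
With the tool pointing down it reaches from about 0.275 to 0.85 m from the base axis. Payload 5.2 kg.
Tool frame: the origin (TCP) lies on the centre line of the jaws, within the pads' length; the fingertips stand env.tip_reach ahead of it and the grasp point (between the pads) lies 11 mm behind it (env.tip_reach is the distance from the TCP to the fingertips, in m); z points along the fingers, y is the line along which they close (so a half turn about z gives the same grasp; the last joint's range is limited). The gripper opens to 85 mm and grips with 20 to 120 N. Pads are 22 mm wide; open, the fingers measure 114 mm over their backs; the gripper's body (76 mm by 85 mm) begins 54 mm behind the grasp point. The pads swing forward as they close: fully open they stand 13 mm farther back than shut.
Start: joints at [-1.477, 0.259, 1.535, -0, 1.348, -0.203], TCP at [0.161, -0.526, 0.239] pointing down, gripper open.
Joint ranges: [-3.14, 3.14], [-0.91, 2.08], [0.19, 2.58], [-1.22, 4.36], [0.22, 2.71], [-3.12, 3.12]. Speed limits (rad/s): [2.57, 2.57, 3.14, 3.14, 3.14, 3.14].

### API

Orientations are given as a unit quaternion [w, x, y, z].
In Python, from workcell import telemetry, vision, ticket, env gives the robot as it stands.
- The arm moves only by the tool jog_arm, never from a script. Its argument "series" is a list of rows, each a list of 3 entries, a list of its own where there are three numbers: the gripper command: -1 is fully open, 1 is shut, values between are in proportion, then the shift along the tool's x, y, z in cm, then the turn about the tool's z in rad. A call has 1 to 12 rows; each row is the pose to reach, as a shift and turn from the pose commanded when the call began, along the tool's axes at that moment; what a row does not reach only later rows make up. A row lasts 1/8 s, in which the tool goes at most 62.5 mm and 10.7 degrees, less where a joint would pass 70% of its speed; a pose out of reach is approached as far as the arm can. A call with a gripper value outside its range is refused whole. The fingers move at their own pace and stop on an object; the grip force is fixed at half the most. Time passes only in rows, so rows that repeat a pose let the fingers close. It gives the time, the measured TCP pose, the force, the opening and the grip force at its end, in the units of the state.
- telemetry.get_state(): the state, without advancing time (a new reading comes with each control period).
- vision.get_image(name): name is "side" or "top" or "wrist"; returns the picture (420x560x3 uint8, red, green, blue); there is no depth.
- vision.camera_model(name): a dict with "intrinsics" (3x3 intrinsics, pixels), "D" ([k1, k2, p1, p2, k3] as OpenCV has them; the pictures are not rectified), "origin" and "attitude" of the camera in the world. Camera axes: x right, y up, looking along -z (the intrinsics and any distortion apply to the point x, -y, -z); pixel columns grow to the right and rows downward; lengths in m; the calibration is good to about 2 mm. A picture is of the moment at which its call begins: read the wrist's pose just before it. camera_model takes no time and is no camera call; for the wrist camera it gives the pose at the moment of the call.
- ticket.job_done(): hands the job in; it is judged then, once.
The state is a dict: "t": time; "joint_positions": joint angles; "qd": joint speeds; "joint_efforts": joint torques, N m; "ee_pos": TCP position; "tool_rot": TCP orientation; "force": force on the tool from outside, world axes, zero at the start; "ft_torque": the same for the moment, N m; "finger_gap": finger opening in m; "gripper_force": force on a finger pad.
Only numpy, scipy, OpenCV 4.12 (cv2) and the standard library are available. Lean on these libraries where they do the work, as an engineer would, in place of code of your own. Each camera call takes 0.05 s, during which the arm holds its last target. There are 200 camera calls.

### The job

A colleague wants to look over the tubes in the incubator while reading their temperature on the data logger. First raise the logger's folded screen by its bar until it stands 60 degrees open from flat, where its stiff hinge keeps it, and let go of it; then lift the incubator's self-closing lid by its bar and hold it 45 degrees open. Finish while still holding the lid there, with the screen still at 60 degrees and the bottle, jar, tip box, pipette and timer around them left where they stand.

Things in the scene. Friction and masses are not known exactly. Their poses are not given: they have to be found in the camera images.
- logger: Data logger, fixed to the bench: flat grey keypad base 180 (x) x 210 (y) x 50 mm high, with a grey fold-up screen on top. Origin: centre of its underside. Its own -x side is the front, which faces roughly towards the robot; yaw and place vary, and it may stand to the left or right of the incubator.
- screen_hinge (a point): Point on the screen's hinge axis, midway along it: at x = +85 mm, y = 0, z = 54.5 mm in the logger's frame. The axis runs along the logger's y. Fixed point.
- screen_handle (a point): Centre of the steel bar on the back of the screen, near its front edge: round, 12 mm thick, 80 mm long between two end posts of the same thickness, parallel to the hinge. With the screen flat it lies 145 mm in front of the hinge axis (towards the logger's -x) and 52 mm above it; the axis is level with the screen's underside, so the bar's centre is 40 mm clear of the screen's 12 mm thick plate. It swings with the screen.
- screen (a joint): Opening angle of the screen in rad: 0 folded flat on the base, growing as the front edge rises and swings up and away from the robot, so that the plate's back with the bar turns to face away from the robot (60 degrees = 1.047); stop at 1.7. The plate is 170 mm from hinge to front edge, 210 mm wide. It starts between 0 and 0.3. Stiff hinge (about 0.55 N m of friction): stays where it is left; lifting takes about 5 to 8 N at the bar.
- incubator: Dry-block incubator, fixed to the bench: white box 200 (x) x 200 (y) x 100 mm high, with a block of tubes inside under a white hinged lid. Origin: centre of its underside. Its own -x side is the front, which carries a small panel and faces roughly towards the robot.
- lid_hinge (a point): Point on the lid's hinge axis, midway along it, on the far rim: at x = +100 mm, y = 0, z = 100.5 mm in the incubator's frame. The axis runs along the incubator's y. Fixed point.
- lid_handle (a point): Centre of the steel bar on top of the lid, near its front edge: round, 12 mm thick, 100 mm long between two end posts, parallel to the hinge. With the lid shut it lies 170 mm in front of the hinge axis (towards the incubator's -x) and 52 mm above it; the axis is level with the lid's underside, so the bar's centre is 40 mm clear of the 12 mm thick lid. It swings with the lid.
- lid (a joint): Opening angle of the lid in rad: 0 shut (as at the start), growing as the front edge rises and swings up and away from the robot, so that its top with the bar turns to face away from the robot (45 degrees = 0.785); stop at 1.35. The lid is 200 x 200 mm, and its weight and a spring shut it from any angle when it is let go; holding it takes about 3 to 5 N at the bar.
- bottle: Bystander, loose: amber bottle, 50 mm across and 130 mm tall, upright between the two instruments. Origin: centre of its underside. Leave it alone.
- tip_box: Bystander, loose: white and clear box of pipette tips, 119 x 84 x 50 mm, between the two instruments. Origin: centre of its underside. Leave it alone.
- pipette: Bystander, loose: hand pipette lying flat, about 225 mm long and 22 mm high. Origin: centre of its underside. Leave it alone.
- vial: Bystander, loose: small upright amber jar, 36 mm across, 55 mm tall. Origin: centre of its underside. Leave it alone.
- timer: Bystander, loose: flat white kitchen-style timer, 60 x 70 x 22 mm. Origin: centre of its underside. Leave it alone.

How it is judged:
By the outcome, as a careful person would: the job done as asked, in the order asked, and still so for the second after the job is handed in, while the arm keeps its last pose, push and grip.
It also fails if it takes over 58 s, if anything falls off the work surface, if the arm or the gripper's body presses on something with over 40 N, if the wrist force passes 120 N, or if a joint passes its speed limit or range.

## Working session

There is one attempt and no reset: what is moved stays moved. The work goes in short steps, Python scripts to look and compute and a tool call to move; the robot and the scene stay as the last step left them, time stands still between calls to the robot, and variables do not carry over. Pictures are saved under pics/ and viewed, at most 10 in all, crops included, and the job is handed in when it is done.

Besides the shell and the picture viewer there is one more tool, called after "Request:" by a JSON object that holds its "method" and its "body". jog_arm: Moves the arm, as the interface text tells. Its arguments: {"type":"object","properties":{"series":{"type":"array"}},"required":["series"]}

```bash
mkdir -p pics; ls; python3 - <<'E'
from workcell import telemetry, vision, ticket, env
import cv2,numpy as np
s=telemetry.get_state();print(s,env.tip_reach)
for n in("top","side"):
    cv2.imwrite(f"pics/{n}0.png",vision.get_image(n)[:,:,::-1]);m=vision.camera_model(n);print(n,m)
E
```

```text
pics
{'t': 0.0, 'joint_positions': array([-1.47678679e+00,  2.59370064e-01,  1.53610936e+00, -1.12789662e-05,
        1.34797190e+00, -2.02814204e-01]), 'qd': array([ 4.59386006e-04, -1.44370999e-03, -1.26201680e-03,  4.15510427e-04,
       -1.67544077e-05,  1.58986443e-03]), 'joint_efforts': array([ 1.51203356e-03, -4.46016741e+01, -2.90568978e+01, -6.42502755e-05,
        1.16067776e-02,  1.03225921e-05]), 'ee_pos': array([ 0.16082816, -0.52542047,  0.23844956]), 'tool_rot': array([-9.28260191e-04,  9.89006546e-01,  1.47868819e-01,  4.50423554e-05]), 'force': array([ 0.79142872,  0.69415151, -0.65571053]), 'ft_torque': array([ 0.00665492, -0.02797313,  0.01698619]), 'gripper_force': 0.0, 'finger_gap': 0.08544547963632969} 0.008
top {'intrinsics': array([[386.43571517,   0.        , 282.05468026],
       [  0.        , 386.43571517, 212.33470191],
       [  0.        ,   0.        ,   1.        ]]), 'D': array([-0.06867096,  0.        ,  0.        ,  0.        ,  0.        ]), 'origin': array([ 0.360488  , -0.02351867,  1.37899678]), 'attitude': array([-0.69692416, -0.07158331,  0.05741891,  0.71124934])}
side {'intrinsics': array([[490.83012575,   0.        , 274.58954448],
       [  0.        , 490.83012575, 206.79427988],
       [  0.        ,   0.        ,   1.        ]]), 'D': array([0.00133543, 0.        , 0.        , 0.        , 0.        ]), 'origin': array([0.15811216, 0.68033014, 1.0538621 ]), 'attitude': array([-0.26483844, -0.0963894 ,  0.32833623,  0.90153481])}
```

View pics/top0.png

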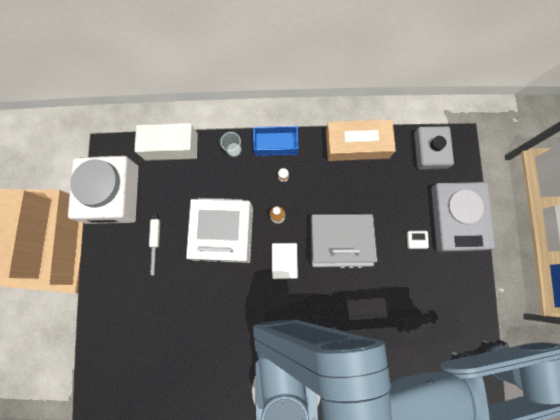

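View pics/side0.png

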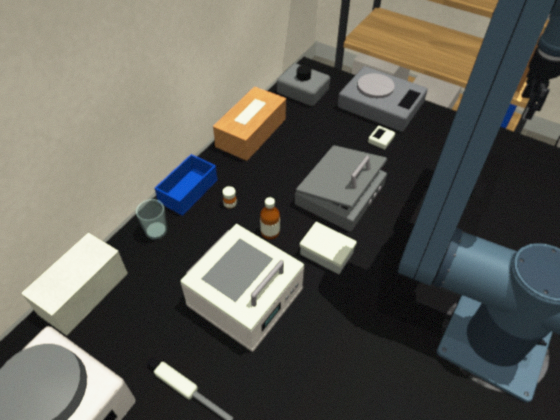

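The top view shows the incubator around (220,230) and the logger around (343,240), to its right. The tip box is at (285,260), the bottle at (277,214), the pipette at (154,240) and the timer at (418,240). The bars are at about (199–232,249) and (331–358,251). Next I'll zoom in so I can pick the bar ends and box corners.

```bash
cat > h.py <<'E'
from workcell import telemetry, vision, ticket, env
import cv2,numpy as np
from scipy.spatial.transform import Rotation as R
def rot(q): return R.from_quat([q[1],q[2],q[3],q[0]])
def ray(m,px):
    p=cv2.undistortPoints(np.array(px,float).reshape(-1,1,2),m["intrinsics"],m["D"]).reshape(-1,2)
    d=np.c_[p[:,0],-p[:,1],-np.ones(len(p))]
    d=rot(m["attitude"]).apply(d); return np.array(m["origin"]),d/np.linalg.norm(d,axis=1)[:,None]
def plane(m,px,z):
    o,d=ray(m,px); return o+d*((z-o[2])/d[:,2])[:,None]
def tri(m1,p1,m2,p2):
    o1,d1=ray(m1,p1);o2,d2=ray(m2,p2);out=[]
    for a,b in zip(d1,d2):
        s=np.linalg.lstsq(np.c_[a,-b],o2-o1,rcond=None)[0]
        x,y=o1+a*s[0],o2+b*s[1]; out.append(np.r_[(x+y)/2,np.linalg.norm(x-y)])
    return np.array(out)
def totool(v,s=None):
    s=s or telemetry.get_state(); return rot(s["tool_rot"]).inv().apply(v)*100
E
python3 - <<'E'
import cv2,numpy as np
t=cv2.imread("pics/top0.png");s=cv2.imread("pics/side0.png")
def c(im,x,y):
    r=cv2.resize(im[y:y+75,x:x+100],None,fx=4,fy=4,interpolation=cv2.INTER_CUBIC)
    r=cv2.convertScaleAbs(r,alpha=1.0)
    for i in range(0,100,10):
        cv2.line(r,(i*4,0),(i*4,6 if i%50 else 14),(0,255,255),1)
    for i in range(0,75,10): cv2.line(r,(0,i*4),(6,i*4),(0,255,255),1)
    return r
def c2(im,x,y): return cv2.resize(im[y:y+105,x:x+140],(400,300),interpolation=cv2.INTER_CUBIC)
cv2.imwrite("pics/z1.png",np.vstack([np.hstack([c(t,170,190),c(t,295,200)]),np.hstack([c2(s,175,225),c(s,292,143)])]))
E
```

```text
(no output)
```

View pics/z1.png

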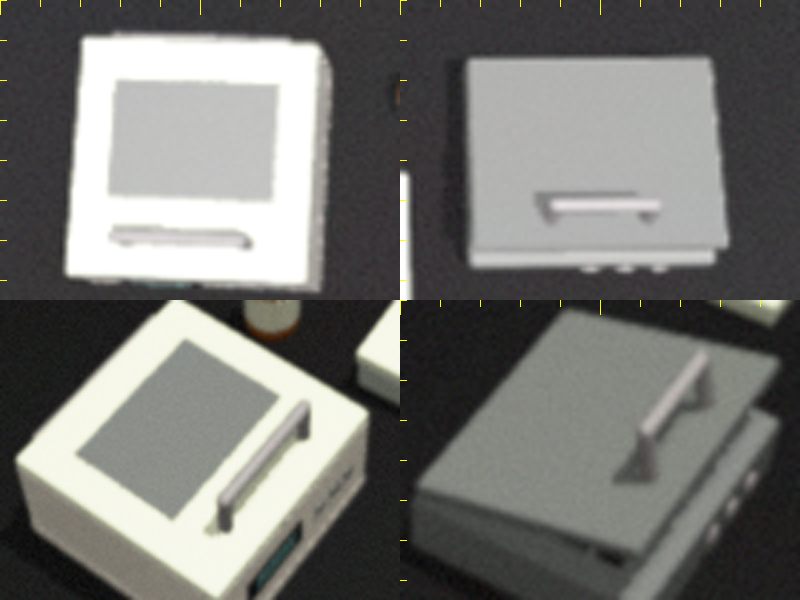

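```bash
python3 - <<'E'
from h import *
T=vision.camera_model("top");S=vision.camera_model("side")
T4=lambda o,p:np.array(o)+np.array(p)/4
bi=tri(T,T4((170,190),[(112,233),(249,241)]),S,np.array((175,225))+np.array([(222,197),(306,105)])/2.857)
bl=tri(T,T4((295,200),[(150,205),(260,205)]),S,T4((292,143),[(244,133),(305,55)]))
print("bars",bi.round(3),bl.round(3),sep="\n")
li=plane(T,T4((170,190),[(83,37),(318,42),(305,284),(66,276)]),.1125); print(li.round(3),li.mean(0))
ls=tri(T,T4((295,200),[(68,59),(311,59),(327,246),(70,248)]),S,T4((292,143),[(18,188),(170,9),(379,62),(238,258)])) 
print(ls.round(3))
for P in(bi,bl):
    d=P[0]-P[1];print("yaw",np.degrees(np.arctan2(-d[0],d[1])),np.linalg.norm(d[:3]),P[:,:3].mean(0))
for P in(li,ls):
    for a,b in((0,1),(3,2)):
        d=P[a]-P[b];print("edge yaw",np.degrees(np.arctan2(-d[0],d[1])),np.hypot(*d[:2]))
s=telemetry.get_state();print("tool",rot(s["tool_rot"]).as_matrix().round(3))
E
```

```text
bars
[[0.476 0.27  0.156 0.   ]
 [0.47  0.162 0.144 0.003]]
[[ 0.459 -0.16   0.14   0.   ]
 [ 0.458 -0.248  0.138  0.   ]]
[[0.647 0.308 0.113]
 [0.638 0.108 0.113]
 [0.436 0.12  0.113]
 [0.445 0.318 0.113]] [0.54135251 0.21348899 0.1125    ]
[[ 0.592 -0.103  0.061  0.002]
 [ 0.587 -0.312  0.065  0.001]
 [ 0.425 -0.309  0.099  0.001]
 [ 0.428 -0.097  0.099  0.003]]
yaw -3.224261442532445 0.1086160853377364 [0.47316908 0.21562743 0.14973236]
yaw -0.8980345599818396 0.08824078634211793 [ 0.4586081  -0.20386325  0.13922982]
edge yaw -2.602455501843359 0.19985212352341764
edge yaw -2.8535732504139206 0.19796909103751642
edge yaw -1.316150374717987 0.20921866421592775
edge yaw -0.6228342573380314 0.2112342391455386
tool [[ 0.956  0.292 -0.   ]
 [ 0.292 -0.956  0.002]
 [ 0.    -0.002 -1.   ]]
```

The bars triangulate well. The incubator's centre is at (0.541, 0.2135) with yaw about −2.8°. The logger's hinge is at (0.587, −0.206) with yaw about −1°, and its screen stands about 13° open. Moving above the logger bar now.

Request:
{"method": "jog_arm", "body": {"series": [[-1,[37.9,-22.0,0],-1.257],[-1,[37.9,-22.0,0],-1.257],[-1,[37.9,-22.0,0],-1.257],[-1,[37.9,-22.0,0],-1.257],[-1,[37.9,-22.0,0],-1.257],[-1,[37.9,-22.0,0],-1.257],[-1,[37.9,-22.0,0],-1.257],[-1,[37.9,-22.0,0],-1.257],[-1,[37.9,-22.0,0],-1.257],[-1,[37.9,-22.0,0],-1.257]]}}

```text
t: 1.35
ee_pos: [0.4581, -0.2058, 0.2391]
tool_rot: [-0.0, 0.714, 0.7, -0.0]
force: [0.2, -1.1, 0.2]
finger_gap: 0.0856
gripper_force: 0.0
```

```bash
python3 - <<'E'
from h import *
s=telemetry.get_state();m=vision.camera_model("wrist");im=vision.get_image("wrist")
cv2.imwrite("pics/w1.png",im[:,:,::-1]);print(s["t"],s["ee_pos"],s["tool_rot"],m)
print(rot(s["tool_rot"]).as_matrix().round(3),s["force"])
E
```

```text
1.35 [ 0.45812274 -0.20576884  0.23911092] [-2.43781713e-04  7.13911425e-01  7.00235930e-01 -2.44053989e-04] {'intrinsics': array([[349.45347633,   0.        , 282.14837434],
       [  0.        , 349.45347633, 217.86958494],
       [  0.        ,   0.        ,   1.        ]]), 'D': array([-0.02298859,  0.        ,  0.        ,  0.        ,  0.        ]), 'origin': array([ 0.4592574 , -0.1374593 ,  0.37467221]), 'attitude': array([ 0.99072165, -0.13553467,  0.00168569, -0.0099056 ])}
[[ 0.019  1.    -0.001]
 [ 1.    -0.019  0.   ]
 [-0.    -0.001 -1.   ]] [ 0.17984473 -1.14983876  0.24129646]
```

View pics/w1.png

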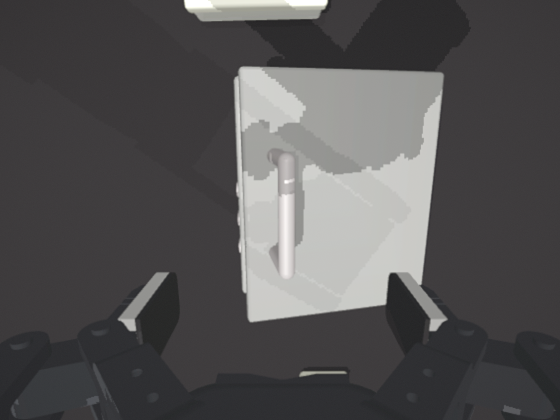

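The wrist view shows the logger bar running from (287,155) to (287,275), nearly centred between the fingers. The plate corners are at (241,68), (441,73) and (249,320).

```bash
python3 - <<'E'
from h import *
m=vision.camera_model("wrist");T=vision.camera_model("top")
P=plane(m,[(287,155),(287.5,275)],.139);print(P,P.mean(0))
o=np.array((295,200))
print(tri(m,[(287,155),(287.5,275)],T,[(295+150/4,200+205/4),(295+260/4,200+205/4)]))
# fingers midpoint check: project TCP
s=telemetry.get_state()
for dz in(-.06,.0,.05,.1):
    p=s["ee_pos"]-np.array([0,0,dz]);q=rot(m["attitude"]).inv().apply(p-m["origin"]);K=m["intrinsics"];print(dz,K[0,0]*q[0]/-q[2]+K[0,2],-K[1,1]*q[1]/-q[2]+K[1,2])
E
```

```text
[[ 0.46191555 -0.159856    0.139     ]
 [ 0.46082391 -0.24696077  0.139     ]] [ 0.46136973 -0.20340838  0.139     ]
[[ 0.46222702 -0.16314699  0.10671732  0.00050169]
 [ 0.45948633 -0.24937556  0.1328707   0.00286274]]
-0.06 283.4108835121429 392.531575399092
0.0 282.9838870640172 286.92426902329163
0.05 282.8193682081037 246.2344850746902
0.1 282.71946923362447 221.52687532577949
```

Request:
{"method": "jog_arm", "body": {"series": [[-1,[0.2,0.25,5.0],0],[-1,[0.2,0.25,8.0],0],[-1,[0.2,0.25,10.9],0],[-1,[0.2,0.25,10.9],0],[0.5,[0.2,0.25,10.9],0],[0.5,[0.2,0.25,10.9],0],[0.5,[0.2,0.25,10.9],0],[0.5,[0.2,0.25,10.9],0]]}}

```text
t: 2.4
ee_pos: [0.4617, -0.2029, 0.1309]
tool_rot: [0.0, 0.713, 0.701, 0.0]
force: [0.9, 0.4, 0.3]
finger_gap: 0.0211
gripper_force: 0.0
```

```bash
python3 - <<'E'
from h import *
s=telemetry.get_state();im=vision.get_image("wrist");im2=vision.get_image("side")
cv2.imwrite("pics/w2.png",np.hstack([cv2.resize(im,(400,300)),cv2.resize(im2[120:270,280:480],(400,300))])[:,:,::-1]);print(s["t"],s["ee_pos"],s["force"],s["finger_gap"])
E
```

```text
2.4 [ 0.4617448  -0.2028594   0.13085192] [0.93930232 0.36166467 0.28328193] 0.02111444616521387
```

View pics/w2.png

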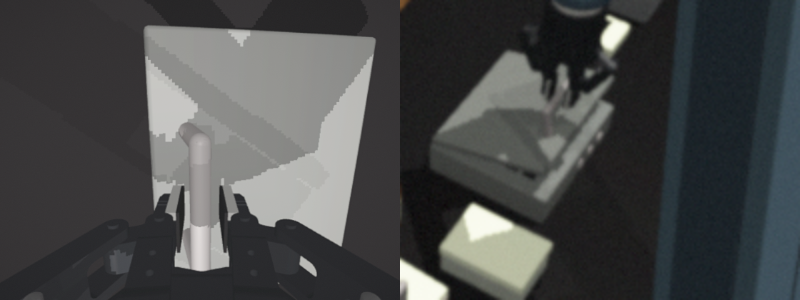

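The bar (column ~200 in the left panel) sits centred between the nearly closed pads (176 and 226). Closing on it.

Request:
{"method": "jog_arm", "body": {"series": [[1,[0,0,0],0],[1,[0,0,0],0],[1,[0,0,0],0],[1,[0,0,0],0]]}}

```text
t: 3.0
ee_pos: [0.4608, -0.2027, 0.1303]
tool_rot: [-0.001, 0.713, 0.701, -0.0]
force: [-4.9, -0.8, 4.5]
finger_gap: 0.01
gripper_force: 58.5
```

Request:
{"method": "jog_arm", "body": {"series": [[1,[0,0.45,-0.65],0],[1,[0,0.94,-1.25],0],[1,[0,1.85,-2.25],0],[1,[0,2.83,-3.16],0],[1,[0,3.9,-3.98],0],[1,[0,5.02,-4.71],0],[1,[0,6.2,-5.33],0],[1,[0,7.44,-5.86],0],[1,[0,7.44,-5.86],0],[1,[0,7.44,-5.86],0]]}}

```text
t: 4.25
ee_pos: [0.5344, -0.2038, 0.1925]
tool_rot: [-0.0, 0.713, 0.701, -0.001]
force: [-14.0, 4.7, 25.5]
finger_gap: 0.0099
gripper_force: 62.4
```

```bash
python3 - <<'E'
from h import *
s=telemetry.get_state();im=vision.get_image("wrist");im2=vision.get_image("side")
cv2.imwrite("pics/w3s.png",im2[:,:,::-1]);cv2.imwrite("pics/w3.png",im[:,:,::-1])
cv2.imwrite("pics/w3c.png",np.hstack([cv2.resize(im,(350,600),interpolation=3) if 0 else cv2.resize(im,(400,300)),cv2.resize(im2[120:232,290:440],(400,300),interpolation=2)])[:,:,::-1]);print(s["t"],s["ee_pos"],s["force"],s["finger_gap"])
E
```

```text
4.25 [ 0.53440017 -0.20375052  0.19253158] [-14.03101771   4.7057713   25.49571683] 0.009893125867048113
```

View pics/w3c.png

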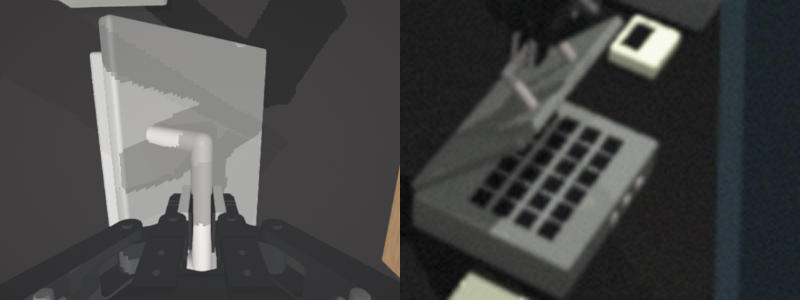

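In the left panel the plate's far corners are at (103,18) and (266,48), and in the right panel the screen is about 48° open. The force is pushing radially outward, so my arc was slightly too tight. I'll correct that and go on towards 60°.

Request:
{"method": "jog_arm", "body": {"series": [[1,[0,0.0,-0.36],0],[1,[0,0.7,-0.63],0],[1,[0,1.4,-0.88],0],[1,[0,2.2,-1.07],0],[1,[0,2.9,-1.22],0],[1,[0,2.9,-1.22],0],[1,[0,2.9,-1.22],0]]}}

```text
t: 5.22
ee_pos: [0.5646, -0.2042, 0.2025]
tool_rot: [-0.0, 0.713, 0.701, -0.0]
force: [-5.9, 1.7, 11.3]
finger_gap: 0.0097
gripper_force: 59.0
```

```bash
python3 - <<'E'
from h import *
s=telemetry.get_state();im=vision.get_image("wrist");im2=vision.get_image("side")
cv2.imwrite("pics/w4.png",np.vstack([cv2.resize(im[:220,80:400],(640,440),interpolation=2)])[:,:,::-1]);print(s["t"],s["ee_pos"],s["force"],s["finger_gap"])
np.savez("w4",**{k:np.array(v) for k,v in vision.camera_model("wrist").items()})
E
```

```text
5.225 [ 0.56456442 -0.20418223  0.20248328] [-5.89636903  1.67993287 11.26770376] 0.009661626587377571
```

View pics/w4.png

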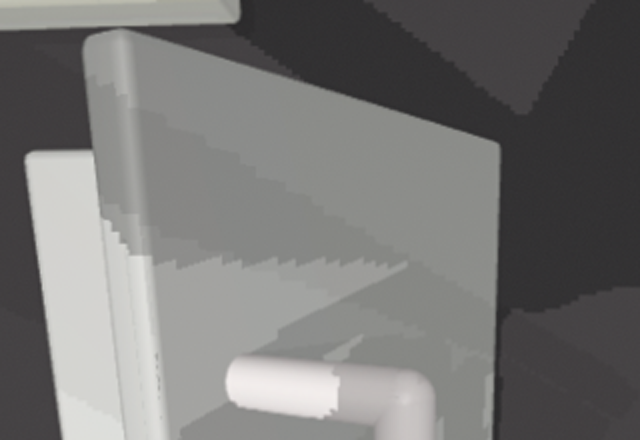

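The wrist view shows the front +y corner's upper edge at (141,15) in image pixels, its lower edge at (122.5,22.5), and the hinge-side corner at (330,72.5). I'll intersect those rays with the plate's end plane.

```bash
python3 - <<'E'
from h import *
m=vision.camera_model("wrist")
yaw=np.radians(-1.1);ex=np.array([np.cos(yaw),np.sin(yaw),0]);ey=np.array([-np.sin(yaw),np.cos(yaw),0])
H=np.array([.588,-.206,.0545])
for off in(.103,.105,.107):
    o,d=ray(m,[(141,15),(122.5,22.5),(330,72.5)])
    n=((H+off*ey-o)@ey)/(d@ey); P=o+d*n[:,None]
    v=P-H; u=np.c_[-(v@ex),v[:,2]]
    print(off,(u*1000).round(1),"theta top", np.degrees(np.arctan2(u[0,1],u[0,0])-np.arctan2(12,170)),"edge",np.degrees(np.arctan2(u[1,1],u[1,0])),"topface slope",np.degrees(np.arctan2(*(u[0]-u[2])[::-1])))
P=np.array([[.4608,.1303],[.5344,.1925],[.5646,.2025]])
from scipy.optimize import least_squares
r=least_squares(lambda h:np.hypot(*(P-h).T)-.154,[.588,.045]);h=r.x
print(h,r.fun,np.degrees(np.arctan2(P[:,1]-h[1],h[0]-P[:,0]))-19.73)
E
```

```text
0.103 [[ 69.8 157.7]
 [ 79.8 148.9]
 [-10.1  16.7]] theta top 62.072678487009014 edge 61.821787073237616 topface slope 60.43249376454961
0.105 [[ 72.6 150.1]
 [ 83.1 140.9]
 [-12.2   0.7]] theta top 60.15411595704638 edge 59.447678199684084 topface slope 60.432493764549655
0.107 [[ 75.4 142.6]
 [ 86.5 132.8]
 [-14.2 -15.3]] theta top 58.102303904987835 edge 56.91617691776282 topface slope 60.43249376454964
[0.59277556 0.05062551] [ 0.00016086 -0.00058528  0.00046593] [11.38965035 47.90483614 59.7600494 ]
```

All the estimates agree on 60°. Opening slightly so the near finger clears the plate, then going straight up.

Request:
{"method": "jog_arm", "body": {"series": [[0.55,[0,0,0],0],[0.55,[0,0,0],0],[0.55,[0,0,0],0],[0.55,[0,0,-1],0],[0.55,[0,0,-2.5],0],[0.55,[0,0,-5],0],[0.55,[0,0,-9],0],[0.55,[0,0,-12],0],[0.55,[0,0,-12],0],[0.55,[0,0,-12],0]]}}

```text
t: 6.58
ee_pos: [0.5647, -0.2044, 0.3211]
tool_rot: [-0.0, 0.713, 0.701, -0.0]
force: [0.5, -0.1, -0.2]
finger_gap: 0.0191
gripper_force: 0.0
```

```bash
python3 - <<'E'
from h import *
s=telemetry.get_state();im=vision.get_image("wrist");im2=vision.get_image("side")
cv2.imwrite("pics/w5.png",np.hstack([cv2.resize(im,(400,300),interpolation=3),cv2.resize(im2[110:230,290:450],(400,300),interpolation=2)])[:,:,::-1]);print(s["t"],s["ee_pos"],s["tool_rot"],s["force"],s["finger_gap"],s["joint_positions"])
# move to above the lid bar
h=np.array([.541,.2135,0])+.1*np.array([.9988,-.049,0])
b=h-.17*np.array([.9988,-.049,0]); print("bar",b)
M=rot(s["tool_rot"]).as_matrix();print(M.round(3),totool(np.r_[b[:2],.30]-s["ee_pos"],s), "yaw of y", np.degrees(np.arctan2(M[1,1],M[0,1])))
E
```

```text
6.575 [ 0.56467024 -0.20441403  0.3210576 ] [-4.63892462e-05  7.13099523e-01  7.01062814e-01 -1.42208160e-05] [ 0.52437507 -0.05713927 -0.22594733] 0.019065495285478372 [-5.32894756e-01  3.13361643e-01  1.26358569e+00 -3.53582287e-06
  1.56474229e+00 -5.15872052e-01]
bar [0.471084 0.21693  0.      ]
[[ 0.017  1.    -0.   ]
 [ 1.    -0.017  0.   ]
 [ 0.    -0.    -1.   ]] [ 41.96890268 -10.07429308   2.1085061 ] yaw of y -0.9753277561631206
```

View pics/w5.png

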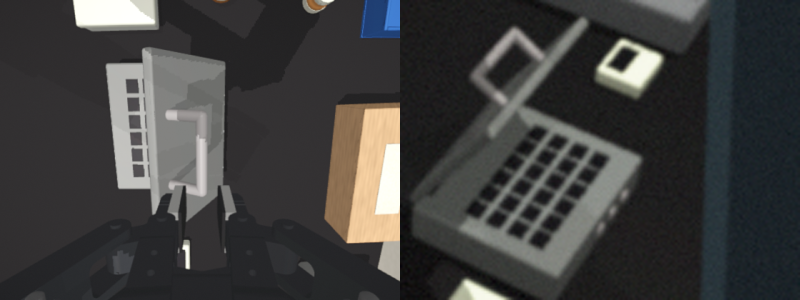

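The screen stays up by itself: the plate's front corners are at (145,48) in the left panel and at (588,20) and (492,133) in the right panel. Next, the move over to the lid.

Request:
{"method": "jog_arm", "body": {"series": [[0.2,[42.0,-10.1,0],0.032],[-0.2,[42.0,-10.1,0],0.032],[-0.5,[42.0,-10.1,0],0.032],[-0.5,[42.0,-10.1,0],0.032],[-0.5,[42.0,-10.1,0],0.032],[-0.5,[42.0,-10.1,2],0.032],[-0.5,[42.0,-10.1,4],0.032],[-0.5,[42.0,-10.1,6],0.032],[-0.5,[42.0,-10.1,8],0.032],[-0.5,[42.0,-10.1,8],0.032],[-0.5,[42.0,-10.1,8],0.032]]}}

```text
t: 8.05
ee_pos: [0.4713, 0.217, 0.2414]
tool_rot: [-0.0, 0.724, 0.689, -0.0]
force: [0.0, -1.0, 0.7]
finger_gap: 0.0639
gripper_force: 0.0
```

```bash
python3 - <<'E'
from h import *
s=telemetry.get_state();m=vision.camera_model("wrist");im=vision.get_image("wrist");top=vision.get_image("top")
cv2.imwrite("pics/w6.png",np.hstack([cv2.resize(im,(400,300),interpolation=3),cv2.resize(top[180:300,290:450],(400,300),interpolation=2)])[:,:,::-1]);print(s["t"],s["ee_pos"],s["force"],s["finger_gap"])
S=vision.camera_model("side")
yaw=np.radians(-1.1);ex=np.array([np.cos(yaw),np.sin(yaw),0]);ey=np.array([-np.sin(yaw),np.cos(yaw),0]);H=np.array([.588,-.206,.0545])
for off,p in((-.105,(365.2,118)),(.105,(326.8,163.2))):
    o,d=ray(S,[p]);P=o+d[0]*(((H+off*ey-o)@ey)/(d[0]@ey));v=P-H;print(P,np.degrees(np.arctan2(v[2],-v@ex)),np.hypot(v@ex,v[2]))
K=m["intrinsics"]
for z in(.1525,.1125):
  for y in(-.05,0,.05):
    c=np.array([.4711+.049*y,.217+y,z]);q=rot(m["attitude"]).inv().apply(c-m["origin"]);print("predicted bar px",z,y,K[0,0]*q[0]/-q[2]+K[0,2],-K[1,1]*q[1]/-q[2]+K[1,2])
E
```

```text
8.05 [0.47125177 0.21701152 0.24140499] [ 0.0321212  -1.00617802  0.70352273] 0.06389012281427224
[ 0.50757228 -0.30947506  0.20500337] 62.47623791092499 0.16971143857076643
[ 0.50897917 -0.09946337  0.21104769] 62.62744802327873 0.176285352939848
predicted bar px 0.1525 -0.05 282.533386140291 293.61454691688095
predicted bar px 0.1525 0 282.47110374387967 226.1100337994445
predicted bar px 0.1525 0.05 282.40124708431387 150.39618745255757
predicted bar px 0.1125 -0.05 282.4844639615131 270.32638039045486
predicted bar px 0.1125 0 282.4285610470742 211.2002159358969
predicted bar px 0.1125 0.05 282.3668686209559 145.95072816092477
```

View pics/w6.png

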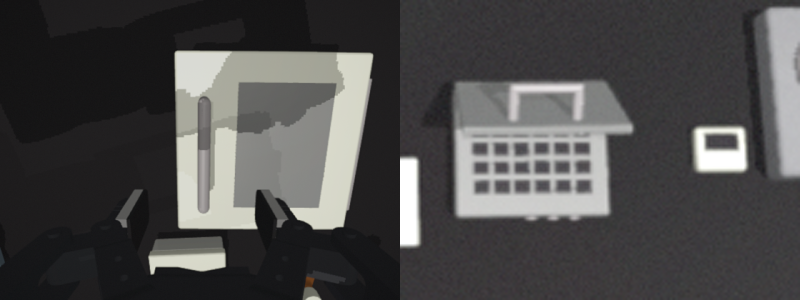

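The lid bar is in the left panel at column 204 (image column 285.6), about 2 mm further in +x than predicted. The right panel shows the screen standing open, with its bar from (512,87) to (582,87). I'll check the screen angle once more by triangulating the bar.

```bash
python3 - <<'E'
from h import *
T=vision.camera_model("top");S=vision.camera_model("side")
a=tri(T,[(290+112/2.5,180+88/2.5),(290+183/2.5,180+88/2.5)],S,[(290+83/2.5,110+77/2.5),(290+117/2.5,110+29/2.5)])
print(a); b=a[:,:3].mean(0)
b0=np.array([.4600,-.2037,.1391])  # first bar, two views
for hx in(.586,.588,.590,.592):
    print(hx,[np.degrees(np.arctan2(p[2]-.0545,hx-p[0]))-19.73 for p in(b0,b)],[np.hypot(p[2]-.0545,hx-p[0]) for p in(b0,b)])
s=telemetry.get_state();m=vision.camera_model("wrist");P=plane(m,[(285.6,137),(285.6,295)],.1525);print(P,P.mean(0),totool(P.mean(0)+[0,0,-.009]-s["ee_pos"]))
E
```

```text
[[ 5.60029706e-01 -1.64918195e-01  2.10007996e-01  8.59883758e-03]
 [ 5.62292278e-01 -2.50937918e-01  2.09229336e-01  1.19756278e-04]]
0.586 [np.float64(14.14853980510966), np.float64(61.1725124979818)] [np.float64(0.1517667947872656), np.float64(0.15709480252085634)]
0.588 [np.float64(13.732211324931999), np.float64(60.45373094389387)] [np.float64(0.15343128755244148), np.float64(0.15742341951524483)]
0.59 [np.float64(13.324839918590417), np.float64(59.73805609296491)] [np.float64(0.15510370724131642), np.float64(0.15777670628035906)]
0.592 [np.float64(12.926179489176281), np.float64(59.02568965979087)] [np.float64(0.15678380018356486), np.float64(0.15815449749369953)]
[[0.47651402 0.2751927  0.1525    ]
 [0.47127846 0.16543652 0.1525    ]] [0.47389624 0.22031461 0.1525    ] [0.34005489 0.19558333 9.84918439]
```

The screen is at 60° within about a degree. Descending onto the lid bar and gripping it.

Request:
{"method": "jog_arm", "body": {"series": [[-0.5,[0.3,0.2,4],0],[-0.5,[0.3,0.2,7],0],[-0.5,[0.3,0.2,9.8],0],[-0.5,[0.3,0.2,9.8],0],[0.5,[0.3,0.2,9.8],0],[0.5,[0.3,0.2,9.8],0],[0.5,[0.3,0.2,9.8],0],[1,[0.3,0.2,9.8],0],[1,[0.3,0.2,9.8],0],[1,[0.3,0.2,9.8],0],[1,[0.3,0.2,9.8],0]]}}

```text
t: 9.52
ee_pos: [0.4731, 0.2201, 0.1433]
tool_rot: [-0.0, 0.724, 0.69, 0.0]
force: [-2.2, 0.7, 4.7]
finger_gap: 0.0097
gripper_force: 58.6
```

Request:
{"method": "jog_arm", "body": {"series": [[1,[0,0.51,-1.46],0],[1,[0,1.16,-2.87],0],[1,[0,1.92,-4.22],0],[1,[0,2.8,-5.5],0],[1,[0,3.79,-6.7],0],[1,[0,4.87,-7.8],0],[1,[0,6.05,-8.81],0],[1,[0,7.32,-9.71],0],[1,[0,8.65,-10.5],0],[1,[0,8.65,-10.5],0],[1,[0,8.65,-10.5],0],[1,[0,8.65,-10.5],0]]}}

```text
t: 11.02
ee_pos: [0.5572, 0.2155, 0.2521]
tool_rot: [-0.001, 0.724, 0.69, -0.001]
force: [-15.6, -0.4, 16.2]
finger_gap: 0.0098
gripper_force: 59.9
```

```bash
python3 - <<'E'
from h import *
from scipy.optimize import least_squares
s=telemetry.get_state();m=vision.camera_model("wrist");im=vision.get_image("wrist");im2=vision.get_image("side")
cv2.imwrite("pics/w7.png",np.hstack([cv2.resize(im,(400,300),interpolation=3),cv2.resize(im2[120:345,180:480],(400,300),interpolation=3)])[:,:,::-1]);print(s["t"],s["ee_pos"],s["force"],s["finger_gap"],s["gripper_force"])
P=s["ee_pos"];d=np.array([P[0]-.4731,P[2]-.1433]);c=np.hypot(*d);print("chord angle",np.degrees(2*np.arcsin(c/2/.1778)),"from direction",2*(90-17-np.degrees(np.arctan2(d[1],d[0]))))
E
```

```text
11.025 [0.55715772 0.21549851 0.25205948] [-15.59446252  -0.41384321  16.22468538] 0.009761110356897295 59.874499440193176
chord angle 45.47980832821917 from direction 41.399235678307505
```

View pics/w7.png

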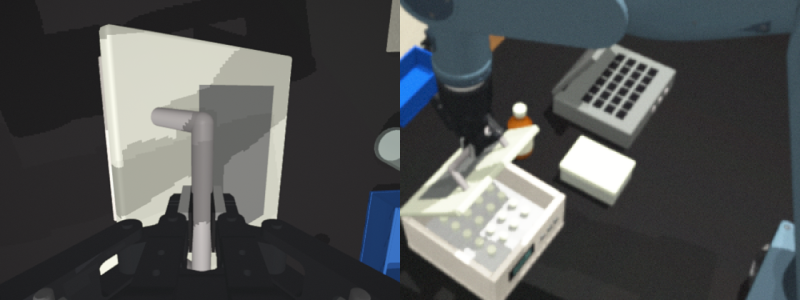

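The left panel shows the lid's +y edge running from the front corner (110,25) to the hinge corner (292,57). The right panel shows the lid open over the tubes, and the bottle, tip box and logger undisturbed. I'll get the lid angle from the edge contour.

```bash
python3 - <<'E'
from h import *
s=telemetry.get_state();m=vision.camera_model("wrist");im=vision.get_image("wrist")
g=cv2.cvtColor(im,cv2.COLOR_RGB2GRAY)
for th in(70,85):
    b=(cv2.medianBlur(g,5)>th).astype(np.uint8)
    n,l,st,c=cv2.connectedComponentsWithStats(b);k=l[60,200];mask=(l==k).astype(np.uint8)
    ct=max(cv2.findContours(mask,0,1)[0],key=cv2.contourArea);print(th,k,cv2.approxPolyDP(ct,4,True).reshape(-1,2).tolist()[:14])
yaw=np.radians(-2.8);ex=np.array([np.cos(yaw),np.sin(yaw),0]);ey=np.array([-np.sin(yaw),np.cos(yaw),0])
H=np.array([.541,.2135,.1005])+.1*ex+[.002,0,0]
cols=np.arange(175,395,5);rows=[np.argmax(g[:130,c]>70) for c in cols]
f=np.polyfit(cols,rows,1);r=np.polyval(f,cols)-rows;ok=abs(r)<2;f=np.polyfit(cols[ok],np.array(rows)[ok],1);print("edge fit",f,ok.mean())
for off in(.098,.1,.102):
    px=[(c,np.polyval(f,c)) for c in(175,395)]
    o,d=ray(m,px);n=((H+off*ey-o)@ey)/(d@ey);P=o+d*n[:,None];v=P-H;u=np.c_[-(v@ex),v[:,2]]
    print(off,(u*1000).round(1),"slope",np.degrees(np.arctan2(*(u[0]-u[1])[::-1])))
E
```

```text
70 2 [[146, 35], [139, 40], [137, 84], [159, 307], [189, 306], [201, 317], [215, 315], [231, 298], [244, 271], [253, 274], [249, 296], [262, 307], [268, 269], [270, 333]]
85 2 [[144, 36], [139, 41], [138, 92], [159, 307], [190, 306], [201, 317], [216, 314], [245, 270], [253, 272], [249, 295], [263, 306], [269, 268], [270, 338], [269, 350]]
edge fit [0.17919662 5.55877378] 1.0
0.098 [[121.8 160.2]
 [ 15.5  52.5]] slope 45.36852351163391
0.1 [[124.5 150.7]
 [ 10.3  35. ]] slope 45.368523511633896
0.102 [[127.2 141.3]
 [  5.   17.6]] slope 45.3685235116339
```

The lid is at 45.4°. I'll relax the radial strain a little, which keeps the angle, check once more and hand in.

Request:
{"method": "jog_arm", "body": {"series": [[1,[0,-0.07,-0.13],0],[1,[0,-0.14,-0.26],0],[1,[0,-0.14,-0.26],0],[1,[0,-0.14,-0.26],0]]}}

```text
t: 11.68
ee_pos: [0.5568, 0.2155, 0.252]
tool_rot: [-0.001, 0.724, 0.69, -0.001]
force: [-7.6, 0.1, 2.9]
finger_gap: 0.0102
gripper_force: 58.8
```

```bash
python3 - <<'E'
from h import *
s=telemetry.get_state();m=vision.camera_model("wrist");im=vision.get_image("wrist");g=cv2.cvtColor(im,cv2.COLOR_RGB2GRAY)
yaw=np.radians(-2.8);ex=np.array([np.cos(yaw),np.sin(yaw),0]);ey=np.array([-np.sin(yaw),np.cos(yaw),0]);H=np.array([.641,.2086,.1005])
cols=np.arange(175,385,5);rows=[np.argmax(g[:130,c]>70) for c in cols];f=np.polyfit(cols,rows,1)
o,d=ray(m,[(c,np.polyval(f,c)) for c in(175,385)]);n=((H+.1*ey-o)@ey)/(d@ey);P=o+d*n[:,None];v=P-H;u=np.c_[-(v@ex),v[:,2]]
a=np.degrees(np.arctan2(*(u[0]-u[1])[::-1]));print(a,s["t"],s["ee_pos"],s["force"],s["finger_gap"],s["gripper_force"])
top=vision.get_image("top").astype(int);t0=cv2.imread("pics/top0.png")[:,:,::-1].astype(int)
D=(abs(top-t0).max(2)>60)
for k,(x,y) in dict(bottle=(277,214),tip=(285,260),vial=(283,175),timer=(418,240),pip=(154,240)).items(): print(k,D[y-12:y+12,x-10:x+10].mean())
if 43.5<a<46.5: print(ticket.job_done())
E
```

```text
45.260369143569136 11.675 [0.55678725 0.21550462 0.25200409] [-7.62047422  0.11631046  2.92704405] 0.010155967449088874 58.76758575439453
bottle 0.0
tip 0.0
vial 0.0
timer 0.0
pip 0.65625
the job is handed in; nothing more can be done
None
```

I handed the job in at about 11.7 s, with the screen at about 60° and released, and the lid still held at about 45°. The bottle, jar, tip box and timer showed no change in the top view; the pipette's patch there did change. I didn't check why, so the arm blocking the view is only a guess and I can't confirm the pipette stayed put.

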